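Run a screw jack up under a bracket with a tommy bar

TASK

Run the screw jack up until its rubber pad bears firmly on the underside of the bracket above it: turn the holed collar clockwise (seen from above) with the steel bar, moving the bar on to the next hole each time the guard stops its swing, and keep your fingers off the collar. Stop when it takes about 0.8 N m to turn (a good twice its running drag); over 1 N m the pad would be crushed. Then draw the bar out and lay it back in the two V-blocks it came from, without disturbing the small things standing around.

Things in the scene. Friction and masses are not known exactly. Their poses are not given: they have to be found in the camera images.
- jack: fixed fixture: steel base plate 185 x 120 x 12 mm with a screw jack and, behind it, a grey column whose 36 mm wide bracket reaches forward over the jack (underside 92 mm, top 114 mm above the bench, front end 20 mm before the axis). Origin: on the bench under the jack's upright axis; -x points to the open front (the robot's side), +x to the column.
- guard_front (a point): point at the middle of the open front of the guard, a thin wall round the jack (46 to 49 mm from the axis, 12 to 55 mm above the bench), 48 mm from the axis towards the jack's -x and at hole height. The guard is open for 60 degrees to either side of this point, so a bar in a hole swings about 50 degrees to either side before it meets the guard.
- collar_axis (a point): point on the jack's upright axis at the height of the holes' centres, 45 mm above the bench. The collar is a steel disc, 36 mm in radius, 26 mm high, round this point, with six radial holes 60 degrees apart, 11.4 mm wide, 12 mm high, 24 mm deep (bottom 12 mm from the axis). The bar enters level and radial, with 0.7 mm play to each side.
- collar: the holed collar; origin at collar_axis. Turned clockwise seen from above it raises the screw and pad 8 mm a turn; itself it stays at its height. Running free it drags with 0.35 N m; once the pad meets the bracket it takes 0.4 N m and 2 N m more per rad. Let go, it springs back to at most 0.2 rad of squeeze and stays.
- screw: the jack's screw with the rubber pad on top; origin at the pad's top. Firm is 0.65 to 0.95 N m on the collar about its axis (sideways push on the bar x its distance from the axis, plus the hand's twist about the vertical); under 0.6 is not firm, over 1.1 N m crushes the pad. If the hand's twist lags, the bar bears on the hole's mouth alone and the push feels greater.
- hole0 (a point): centre of the mouth of one of the six collar holes, on the collar's rim, 36 mm from the axis; turns with the collar. The others follow every 60 degrees. Where it stands when the pad meets the bracket is not known beforehand.
- pad_top (a point): centre of the top of the black rubber pad (28 mm across) on the jack's screw. It starts about 2.2 to 2.7 mm below the bracket, so the collar needs some 1.75 to 2.1 rad before the pad touches: two strokes or more. The squeeze that counts is 0.1 to 0.4 mm, too small to read from measured poses: go by the force.
- underside (a point): point on the underside of the bracket straight above the pad, fixed to the jack fixture, z up; the pad touches it when pad_top comes level with it.
- bar: loose steel tommy bar, 150 mm long, round, 10 mm thick, ends tapered to 5 mm over the last 5 mm, alike at both ends, with a 14 x 14 mm square grip sleeve 40 mm long at its middle, 0.13 kg. Origin at its centre, its x axis along its length. At the start it lies level in the two V-blocks with its axis 29 mm above the bench; the sleeve hangs free between the blocks and is gripped there from above.
- v_block_near: fixed steel V-block, 45 x 45 x 40 mm high, V open upward along its x axis; origin at the centre of its underside. The second V-block (v_block_far) stands 100 mm from it along its +x axis, in line, with a 55 mm gap between the two.
- v_block_far: the second fixed V-block, same size, in line with the first; origin at the centre of its underside.
- cradle (a point): where the bar's centre lies when it rests in the two V-blocks: midway between them, 29 mm above the bench, fixed; its x axis runs along the V grooves.
- brass_bush: bystander: loose flanged brass bush, 38 mm across, 30 mm high, origin at the underside's centre; beside the fixture on its +y side. Not to be moved.
- stepped_pin: bystander: loose stepped steel pin, 24 mm across, 34 mm high, origin at the underside's centre; beside the far V-block. Not to be moved.
- sample_disc: bystander: loose steel disc, 45 mm across, 11 mm high, origin at the underside's centre; beside the fixture on its -y side. Not to be moved.
- loupe: bystander: loose black eye loupe, 38 mm across, 33 mm high, origin at the underside's centre; beside the near V-block. Not to be moved.
- screwdriver: bystander: loose yellow-handled screwdriver lying on the bench, 202 mm long, 26 mm thick, its y axis along its length; at the front edge of the bench. Not to be moved.
Mind the look-alikes: they are no part of the job. Leave any yellow look-alike of the bar alone. What is shaped like the v_block_near but green is not meant.

How it is judged:
By the outcome, as a careful person would: the job done as asked, in the order asked, and still so for the second after the job is handed in, with the robot touching nothing.
It also fails if it takes over 72 s, if anything falls off the work surface, if the arm or the gripper's body presses on something with over 40 N, if the wrist force passes 120 N, or if a joint passes its speed limit or range.

ROBOT

A 7-joint arm with a two-finger parallel gripper is mounted at the origin on a cart in front of the work surface, level with it; the furniture and walls round the work are solid. World frame = base frame: x ahead of the robot, y to its left, z up, the work surface at z = 0. Lengths are in m, angles in rad, forces in N, time in s.
With the tool pointing down it reaches from about 0.4 to 0.85 m from the base axis. Payload 4.5 kg.
Tool frame: the origin (TCP) lies on the centre line of the jaws, within the pads' length; the fingertips stand 8 mm ahead of it and the grasp point (between the pads) lies 11 mm behind it (bot.tcp_to_tips is the distance from the TCP to the fingertips, in m); z points along the fingers, y is the line along which they close (so a half turn about z gives the same grasp; the last joint's range is limited). The gripper opens to 85 mm and grips with 20 to 120 N. Pads are 22 mm wide; open, the fingers measure 114 mm over their backs; the gripper's body (76 mm by 85 mm) begins 54 mm behind the grasp point. The pads swing forward as they close: fully open they stand 13 mm farther back than shut.
Start: joints at [1.191, 0.689, -0.195, 1.565, 0.157, 0.902, -0.215], TCP at [0.251, -0.572, 0.239] pointing down, gripper open.
Joint ranges: [-3.01, 3.01], [-0.46, 2.08], [-1.47, 1.51], [0.13, 2.56], [-1, 4.14], [0.04, 2.09], [-2.66, 2.66]. Speed limits (rad/s): [2.57, 2.57, 3.14, 3.14, 3.14, 3.14, 3.14].

INTERFACE

Orientations are given as a unit quaternion [w, x, y, z].
In Python, from station import bot gives the robot as it stands. The module is installed in compiled form; this text tells all that it offers.
- The arm moves only by the shell command python3 -m creep 'ROWS'. ROWS is JSON, a list of rows, each a list of 3 entries, a list of its own where there are three numbers: the finger opening in mm, from 0 to 85.4, then the shift along the tool's x, y, z in mm, then the turn, a rotation vector about the tool's x, y, z in rad. A call has exactly 10 rows; each row is the pose to reach, as a shift and turn from the pose commanded when the call began, along the tool's axes at that moment; what a row does not reach only later rows make up. A row lasts 1/8 s, in which the tool goes at most 62.5 mm and 10.7 degrees, less where a joint would pass 70% of its speed; a pose out of reach is approached as far as the arm can. A call with a gripper value outside its range is refused whole. The fingers move at their own pace and stop on an object; the grip force is fixed at half the most. Time passes only in rows, so rows that repeat a pose let the fingers close, or fill a call up. It gives the time, the measured TCP pose, the force, the opening and the grip force at its end, in the units of the state.
- bot.read_state(): the state, without advancing time (a new reading comes with each control period).
- bot.snapshot(name): name is "scene" or "top" or "wrist"; returns a dict with "pixels" (480x640x3 uint8, blue, green, red), "mtx" (3x3 intrinsics, pixels), "extrinsics" (4x4, takes a point from world to camera coordinates); the wrist camera has in their place "T_tool_cam" (4x4, takes a point from camera to tool coordinates, whose origin is the TCP and whose axes are the flange's). Camera axes: x right, y up, looking along -z (the intrinsics and any distortion apply to the point x, -y, -z); pixel columns grow to the right and rows downward; lengths in m; the calibration is good to about 2 mm. A picture is of the moment at which its call begins: read the wrist's pose just before it. There is no depth.
- bot.hand_in(): hands the job in; it is judged then, once.
Trained networks look in the newest picture that a camera, given by its name, has taken for a name from the list of things; names that differ only in an ending like _2 or _b are one class to them, and where a whole thing is asked for, a point or a joint stands for the part that bears it (a point fixed in the world has none). Each returns a list of dicts, best first, with "p" (0 to 1); they miss things now and then, are a little off and sometimes report something else, mostly with a low value. They report only what shows in the picture. A call takes as long as a camera call. They do not tell look-alikes from the thing itself.
- bot.boxes_of(name, camera): "pixel" ([column, row] in pixels, amid what is visible of it).
- bot.trace(name, camera): "pixels" (480x640 bool, what is visible of it) and "pixel" ([column, row] in pixels, amid what is visible of it).
The state is a dict: "time_s": time; "q": joint angles; "joint_vel": joint speeds; "joint_torque": joint torques, N m; "ee_pos": TCP position; "orientation": TCP orientation; "force": force on the tool from outside, world axes, zero at the start; "ft_torque": the same for the moment, N m; "width": opening from 0.0 (shut) to 1.0 (fully open); "grip_force": force on a finger pad.
Only numpy, scipy, OpenCV 4.12 (cv2) and the standard library are available. Lean on these libraries where they do the work, as an engineer would, in place of code of your own. Each camera call takes 0.05 s, during which the arm holds its last target. There are 200 camera calls.

## Working session

There is one attempt and no reset: what is moved stays moved. The work goes in short steps, Python scripts to look and compute and a shell command to move; the robot and the scene stay as the last step left them, time stands still between calls to the robot, and variables do not carry over. Pictures are saved under pics/ and viewed, at most 10 in all, crops included, and the job is handed in when it is done.

```bash
mkdir -p pics; cat > h.py <<'E'
from station import bot
import numpy as np, cv2
from scipy.spatial.transform import Rotation as R
def st():
    s=bot.read_state(); return s
def Rm(s): 
    w,x,y,z=s["orientation"]; return R.from_quat([x,y,z,w]).as_matrix()
def cam(name):
    s=bot.read_state(); d=bot.snapshot(name); K=np.array(d["mtx"])
    if "extrinsics" in d: E=np.array(d["extrinsics"])
    else:
        T=np.eye(4);T[:3,:3]=Rm(s);T[:3,3]=s["ee_pos"]; E=np.linalg.inv(T@np.array(d["T_tool_cam"]))
    return d["pixels"],K,E,d
def proj(K,E,p):
    c=E[:3,:3]@np.array(p)+E[:3,3]; c=c*[1,-1,-1]; u=K@c; return u[:2]/u[2]
def ray(K,E,px,z):
    r=np.linalg.inv(K)@[px[0],px[1],1.]; r=r*[1,-1,-1]
    o=-E[:3,:3].T@E[:3,3]; d=E[:3,:3].T@r
    return o+d*(z-o[2])/d[2]
E
python3 - <<'E'
from h import *
s=st(); print(s)
for n in("scene","top"):
    im,K,E,d=cam(n); cv2.imwrite(f"pics/{n}.png",im); print([k for k in d],K.tolist())
    for t,z in [("jack",0.05),("collar",.045),("hole0",.045),("pad_top",.09),("bar",.029),("v_block_near",.04),("v_block_far",.04),("brass_bush",.03),("stepped_pin",.034),("sample_disc",.011),("loupe",.033),("screwdriver",.013)]:
        for b in bot.boxes_of(t,n)[:4]: print(n,t,round(b["p"],2),np.round(b["pixel"]),np.round(ray(K,E,b["pixel"],z),3))
E
```

```text
{'time_s': 0.0, 'q': array([ 1.19077576,  0.68999811, -0.19449049,  1.56635589,  0.15733244,
        0.90244184, -0.21508855]), 'joint_vel': array([-9.07529161e-04,  1.81412807e-03,  1.08469039e-03, -2.20693944e-04,
       -6.68803038e-05,  8.71596957e-04,  6.68569024e-04]), 'joint_torque': array([-8.92515527e-05, -5.39627337e+01, -1.26586262e+00, -1.58548254e+01,
        9.29720089e-03,  9.34355543e-03,  2.59234861e-05]), 'ee_pos': array([ 0.25100745, -0.57170265,  0.23847144]), 'orientation': array([-8.65460953e-04,  9.78659724e-01,  2.05485584e-01, -2.64684277e-04]), 'force': array([ 0.0484446 , -0.20253146,  0.03450588]), 'ft_torque': array([0.03178182, 0.01387649, 0.00442912]), 'grip_force': 0.0, 'width': 1.0022623821588912}
['pixels', 'mtx', 'extrinsics'] [[611.9177723038085, 0.0, 316.4930145417911], [0.0, 611.9177723038085, 238.71584120456646], [0.0, 0.0, 1.0]]
scene jack 0.72 [310. 223.] [ 0.597 -0.053  0.05 ]
scene collar 0.65 [315. 320.] [0.392 0.23  0.045]
scene collar 0.63 [322. 221.] [ 0.587 -0.088  0.045]
scene collar 0.38 [359. 309.] [0.346 0.161 0.045]
scene hole0 0.9
[... 1157 characters left out ...]
6 [386. 210.] [ 0.574 -0.086  0.045]
top hole0 0.23 [298. 297.] [0.369 0.129 0.045]
top bar 0.85 [275. 261.] [0.458 0.184 0.029]
top bar 0.57 [211. 265.] [0.454 0.338 0.029]
top v_block_near 0.74 [269. 280.] [0.411 0.198 0.04 ]
top v_block_near 0.62 [280. 189.] [0.636 0.168 0.04 ]
top v_block_far 0.73 [331. 203.] [0.596 0.045 0.04 ]
top v_block_far 0.64 [284. 240.] [0.507 0.162 0.04 ]
top brass_bush 0.75 [332. 202.] [0.6   0.043 0.03 ]
top stepped_pin 0.52 [245. 229.] [0.538 0.254 0.034]
top sample_disc 0.7 [422. 188.] [ 0.636 -0.183  0.011]
top loupe 0.64 [299. 298.] [0.368 0.127 0.033]
top screwdriver 0.65 [218. 317.] [0.331 0.324 0.013]
top screwdriver 0.61 [245. 227.] [0.548 0.258 0.013]
```

```bash
python3 - <<'E'
import cv2
a=cv2.imread("pics/top.png")[150:350,170:470]; cv2.imwrite("pics/topc.png",cv2.resize(a,(800,533),interpolation=cv2.INTER_CUBIC))
a=cv2.imread("pics/scene.png")[170:400,180:440]; cv2.imwrite("pics/scenec.png",cv2.resize(a,(676,598),interpolation=cv2.INTER_CUBIC))
E
```

```text
(no output)
```

View pics/topc.png

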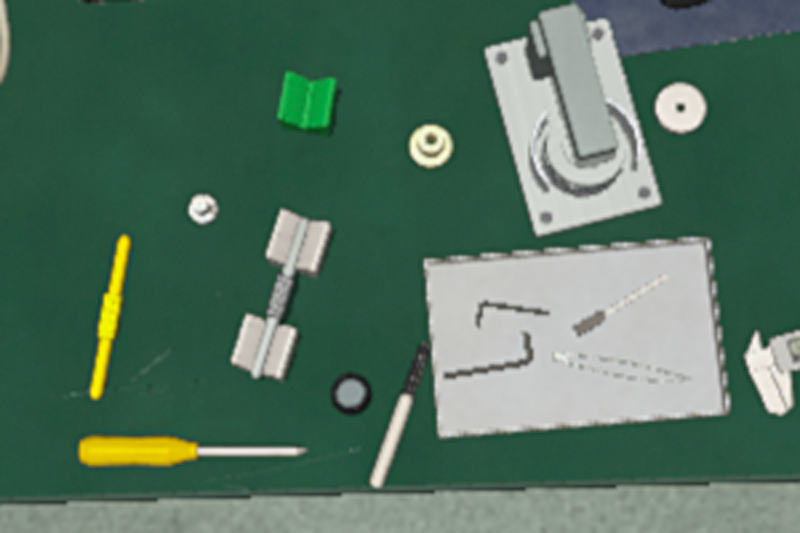

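View pics/scenec.png

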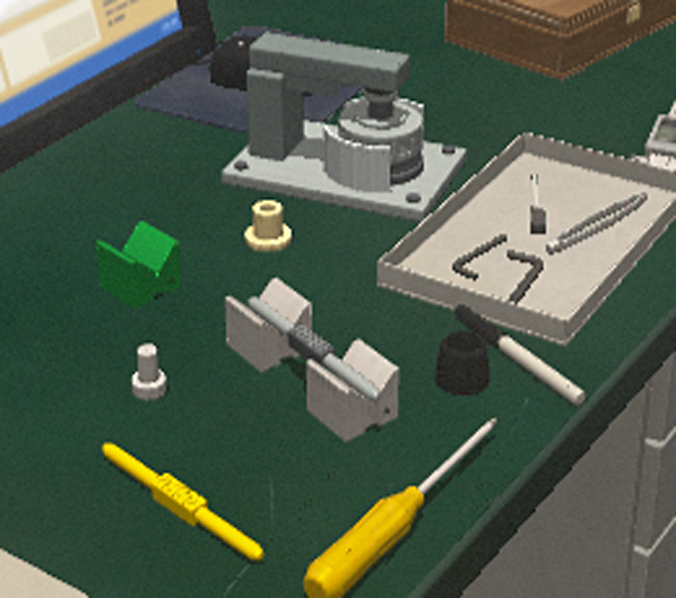

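The pictures show the grey bar in the two V-blocks (crop 260,370 to 303,222), the yellow and green look-alikes apart from it, and the jack at upper right with its open front towards the tray.

```bash
cat >> h.py <<'E'
def rel(target, yaw):
    "shift(mm) & z-turn in current tool frame to target TCP, tool-down with tool x at yaw"
    s=st(); M=Rm(s); d=M.T@(np.array(target)-s["ee_pos"])*1000
    c,q=np.cos(yaw),np.sin(yaw); W=np.array([[c,q,0],[q,-c,0],[0,0,-1]])
    print("shift",np.round(d,1),"rotvec",np.round(R.from_matrix(M.T@W).as_rotvec(),4),"t",s["time_s"])
E
python3 - <<'E'
from h import *
im,K,E,d=cam("wrist"); print(np.round(d["T_tool_cam"],3).tolist(),K.tolist())
im,K,E,d=cam("top"); print("cam",-E[:3,:3].T@E[:3,3])
f=lambda u,v:(170+u/2.6667,150+v/2.6667)
for n,p,z in [("bar n",(260,372),.034),("bar f",(303,220),.034),("fr",(660,203),.012),("fl",(541,235),.012),("bl",(487,48),.012),("br",(603,18),.012),("bracket fl",(576,163),.114),("bracket fr",(616,152),.114)]:
    print(n,np.round(ray(K,E,f(*p),z),4))
for yaw,t in [(.28,(.48,-.09,.3)),(-.28,(.40,.184,.25))]: rel(t,yaw)
E
```

```text
[[0.0, 0.957, 0.29, 0.075], [1.0, -0.0, -0.0, 0.001], [-0.0, 0.29, -0.957, -0.135], [0.0, 0.0, 0.0, 1.0]] [[422.9057664123343, 0.0, 320.78513060698907], [0.0, 422.9057664123343, 246.5092059782871], [0.0, 0.0, 1.0]]
cam [0.23839864 0.0706275  1.46356732]
bar n [0.3901 0.2024 0.034 ]
bar f [0.5272 0.1619 0.034 ]
fr [ 0.5381 -0.1663  0.012 ]
fl [ 0.5113 -0.0553  0.012 ]
bl [ 0.6916 -0.0123  0.012 ]
br [ 0.7179 -0.1229  0.012 ]
bracket fl [ 0.5544 -0.0793  0.114 ]
bracket fr [ 0.5631 -0.1143  0.114 ]
shift [ 403.3 -349.6  -60.7] rotvec [ 1.000e-04 -0.000e+00  1.339e-01] t 1.4
shift [ 440.2 -632.6  -10.7] rotvec [ 1.000e-04 -0.000e+00  6.939e-01] t 1.4
```

```bash
python3 - <<'E'
import cv2
a=cv2.imread("pics/scene.png")[190:260,280:360]; cv2.imwrite("pics/sz.png",cv2.resize(a,(640,560),interpolation=cv2.INTER_CUBIC))
from h import *
im,K,E,d=cam("scene"); print("cam",-E[:3,:3].T@E[:3,3])
a=np.array([.578,-.092]);
for th in range(-90,91,30):
    t=.236+np.pi+np.radians(th); print(th,(proj(K,E,[*(a+.036*np.array([np.cos(t),np.sin(t)])),.045])-[280,190])*8)
for z in(.092,.032,.058): print(z,(proj(K,E,[*a,z])-[280,190])*8)
E
```

```text
cam [-0.08058029  0.93205014  0.6593695 ]
-90 [330.86362654 303.24231828]
-60 [399.09864523 306.44843389]
-30 [460.52259509 293.57345965]
0 [497.96115065 268.45946375]
30 [501.80301962 238.31006609]
60 [472.11223422 211.28098743]
90 [417.50816515 194.23629537]
0.092 [377.15417281  94.27708638]
0.032 [374.58111936 289.06250626]
0.058 [375.68279979 205.66303971]
```

View pics/sz.png

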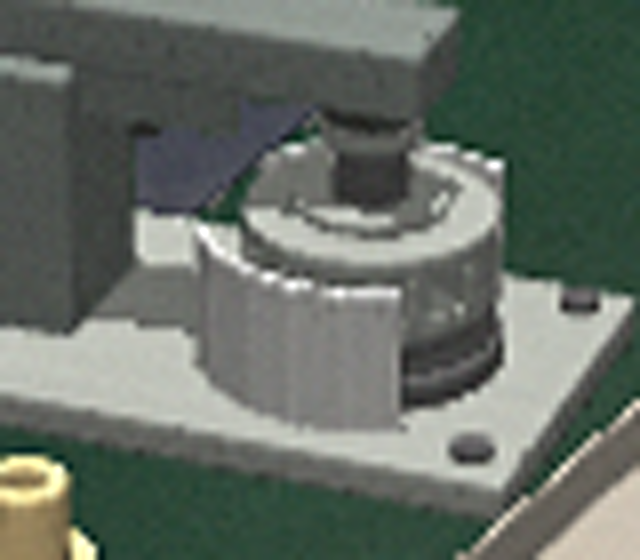

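```bash
python3 -m creep '[[85,[60,-62,0],[0,0,0.07]],[85,[100,-124,0],[0,0,0.14]],[85,[140,-186,0],[0,0,0.21]],[85,[180,-248,0],[0,0,0.28]],[85,[220,-310,0],[0,0,0.35]],[85,[265,-372,0],[0,0,0.42]],[85,[310,-434,0],[0,0,0.49]],[85,[355,-496,0],[0,0,0.56]],[85,[400,-558,0],[0,0,0.63]],[85,[440,-620,0],[0,0,0.69]]]'; python3 -c "
from h import *
rel((.405,.195,.2),-.288)"
```

```text
time_s: 2.7
ee_pos: [0.3798, 0.0408, 0.2396]
orientation: [-0.0, 0.99, -0.139, 0.001]
force: [1.3, -0.1, -0.8]
width: 0.994
grip_force: 0.0
shift [ -18.2 -155.1   39.7] rotvec [-0.0006 -0.0016  0.0098] t 2.7
```

The zoom shows the jack's collar and guard opening, but the holes are too coarse to read (dark patch near 420,300). I need a closer look later.

```bash
python3 -c "
from h import *
rel((.459,.182,.15),-.288)"
python3 -m creep '[[85,[6,-30,10],[0,0,0]],[85,[12,-60,20],[0,0,0.01]],[85,[18,-90,40],[0,0,0.01]],[85,[24,-120,55],[0,0,0.01]],[85,[30,-140,70],[0,0,0.01]],[85,[36,-158,85],[0,0,0.01]],[85,[37,-158,90],[0,0,0.01]],[85,[37,-158,90],[0,0,0.01]],[85,[37,-158,90],[0,0,0.01]],[85,[37,-158,90],[0,0,0.01]]]'; python3 - <<'E'
from h import *
im,K,E,d=cam("wrist"); cv2.imwrite("pics/w1.png",im); np.savez("w1.npz",K=K,E=E)
b=bot.trace("bar","wrist")
for x in b[:2]:
    m=x["pixels"]; print(x["p"],x["pixel"],m.sum())
    ys,xs=np.nonzero(m); P=np.array([ray(K,E,(u,v),.029) for u,v in zip(xs,ys)])[:,:2]
    c=P.mean(0); w,V=np.linalg.eigh(np.cov((P-c).T)); v=V[:,1]; v*=np.sign(v[0]); t=(P-c)@v
    print(c,"mid",c+v*(t.max()+t.min())/2,"len",np.ptp(t),"yaw",np.arctan2(v[1],v[0]))
E
```

```text
shift [  37.2 -157.4   89.8] rotvec [-0.0006 -0.0016  0.0098] t 2.7
time_s: 3.95
ee_pos: [0.4578, 0.1801, 0.1498]
orientation: [-0.0, 0.99, -0.143, 0.0]
force: [-0.4, 0.3, 1.1]
width: 0.999
grip_force: 0.0
0.93 [311.5, 234.6] 4072
[0.46216715 0.1834305 ] mid [0.4564525  0.18531261] len 0.15167357610087862 yaw -0.31816071087624975
0.79 [100.6, 294.5] 3122
[0.4664579  0.32575945] mid [0.46582535 0.32587675] len 0.1136071452167148 yaw -0.18335187540365472
```

View pics/w1.png

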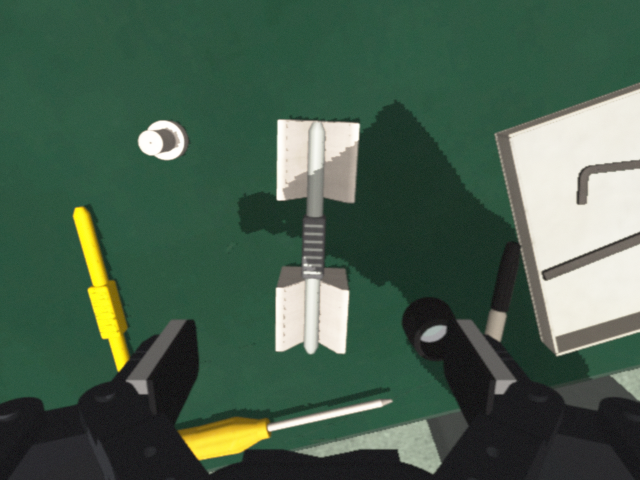

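The bar lies from (317,123) to (311,352) in the wrist view, between the fingers. The loupe (430,328) and pin (163,140) are clear of the descent.

```bash
python3 -c "
from h import *
rel((.4565,.1850,.018),-.315)"
```

```text
shift [ -2.6  -4.1 131.7] rotvec [-0.0003 -0.0005  0.0284] t 4.05
```

```bash
python3 -m creep '[[85,[-2.6,-4,25],[0,0,0.028]],[85,[-2.6,-4,65],[0,0,0.028]],[60,[-2.6,-4,105],[0,0,0.028]],[50,[-2.6,-4,125],[0,0,0.028]],[40,[-2.6,-4,131.7],[0,0,0.028]],[10,[-2.6,-4,131.7],[0,0,0.028]],[0,[-2.6,-4,131.7],[0,0,0.028]],[0,[-2.6,-4,131.7],[0,0,0.028]],[0,[-2.6,-4,131.7],[0,0,0.028]],[0,[-2.6,-4,131.7],[0,0,0.028]]]'; python3 -c "
from h import *
s=st();print(s['ft_torque'],s['force'],s['q'])
rel((.44,-.125,.3),.236)"
```

```text
time_s: 5.3
ee_pos: [0.4569, 0.1854, 0.0183]
orientation: [-0.0, 0.988, -0.157, 0.001]
force: [0.6, -0.2, 5.7]
width: 0.149
grip_force: 61.3
[ 0.01616761  0.06961421 -0.06562363] [ 0.56072319 -0.24709768  5.71687503] [-0.49352352  0.92566011  0.0238508   2.09959987 -0.1631193   0.11648595
 -2.20232687]
shift [  80.2  300.1 -281.9] rotvec [-0.0006 -0.0014 -0.5504] t 5.3
```

```bash
python3 -m creep '[[0,[0,0,-20],[0,0,0]],[0,[0,0,-60],[0,0,0]],[0,[3,12,-110],[0,0,-0.15]],[0,[6,26,-147],[0,0,-0.33]],[0,[10,40,-147],[0,0,-0.51]],[0,[14,53,-147],[0,0,-0.69]],[0,[18,66,-147],[0,0,-0.87]],[0,[21,79,-147],[0,0,-1.05]],[0,[25,92,-147],[0,0,-1.23]],[0,[28,106,-147],[0,0,-1.41]]]'; python3 -c "
from h import *
print(st()['q'])
rel((.444,-.035,.165),.236+2.9)"
```

```text
time_s: 6.55
ee_pos: [0.4499, 0.075, 0.1645]
orientation: [0.0, 0.852, 0.524, -0.0]
force: [-0.4, -0.2, -1.4]
width: 0.15
grip_force: 60.2
[-0.06573925  0.62016207 -0.31368584  2.13106996  0.42588417  0.44989686
 -1.1805981 ]
shift [-100.8   44.4   -0.4] rotvec [-7.0000e-04  3.0000e-04 -2.0341e+00] t 6.55
```

```bash
python3 -m creep '[[0,[-10,4,0],[0,0,-0.18]],[0,[-22,9,0],[0,0,-0.36]],[0,[-33,14,0],[0,0,-0.54]],[0,[-44,19,0],[0,0,-0.72]],[0,[-55,24,0],[0,0,-0.90]],[0,[-66,29,0],[0,0,-1.08]],[0,[-77,34,0],[0,0,-1.26]],[0,[-88,39,0],[0,0,-1.44]],[0,[-100,44,0],[0,0,-1.62]],[0,[-100,44,0],[0,0,-1.8]]]'; python3 -c "
from h import *
print(st()['q'])
im,K,E,d=cam('wrist'); cv2.imwrite('pics/w2.png',im); np.savez('w2.npz',K=K,E=E)"
```

```text
time_s: 7.8
ee_pos: [0.4428, -0.0352, 0.1642]
orientation: [-0.001, 0.121, 0.993, -0.001]
force: [0.9, 0.6, -2.3]
width: 0.154
grip_force: 60.2
[ 0.49135606  0.71780814 -0.84165921  2.1483456   0.89645762  0.68100949
  0.34739074]
```

View pics/w2.png

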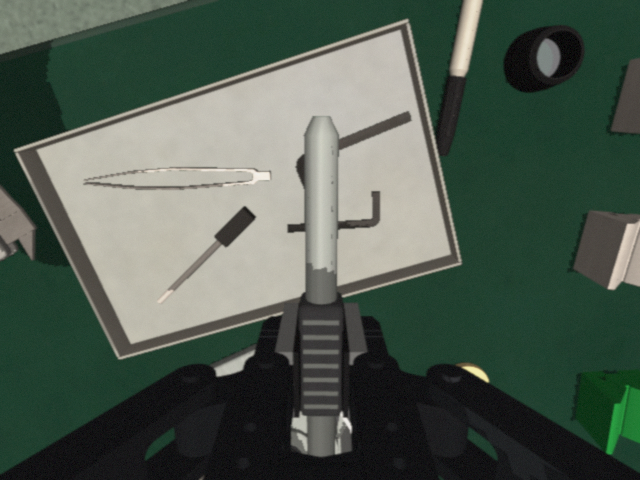

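The flipped view only shows the tray and the bar; the jack is hidden behind the gripper (base plate glimpse at 240,355). The free area is at the image's right edge, so I'll re-pose to bring the collar to about (600,330).

```bash
python3 -c "
from h import *
rel((.412,-.161,.115),2.2)
im,K,E,d=cam('wrist')
"
```

```text
shift [   0.5 -130.1   49.3] rotvec [-1.400e-03 -6.000e-04  7.051e-01] t 7.85
```

```bash
python3 -m creep '[[0,[0,-20,6],[0,0,0.14]],[0,[0,-40,14],[0,0,0.28]],[0,[0,-60,22],[0,0,0.42]],[0,[0,-80,30],[0,0,0.56]],[0,[0,-100,38],[0,0,0.70]],[0,[0,-120,45],[0,0,0.70]],[0,[0,-130,49],[0,0,0.70]],[0,[0,-130,49],[0,0,0.70]],[0,[0,-130,49],[0,0,0.70]],[0,[0,-130,49],[0,0,0.70]]]'; python3 -c "
from h import *
im,K,E,d=cam('wrist'); cv2.imwrite('pics/w3.png',im); np.savez('w3.npz',K=K,E=E)
print(proj(K,E,(.543,-.1,.045)), proj(K,E,(.578,-.092,.058)))
a=im[200:400,440:640]; cv2.imwrite('pics/w3c.png',cv2.resize(a,(600,600),interpolation=cv2.INTER_CUBIC))"
```

```text
time_s: 9.15
ee_pos: [0.4125, -0.1587, 0.1158]
orientation: [0.0, 0.455, 0.891, 0.0]
force: [-0.6, -0.2, -1.2]
width: 0.151
grip_force: 60.2
[581.495522   317.17444614] [655.49657062 353.21921506]
```

View pics/w3c.png

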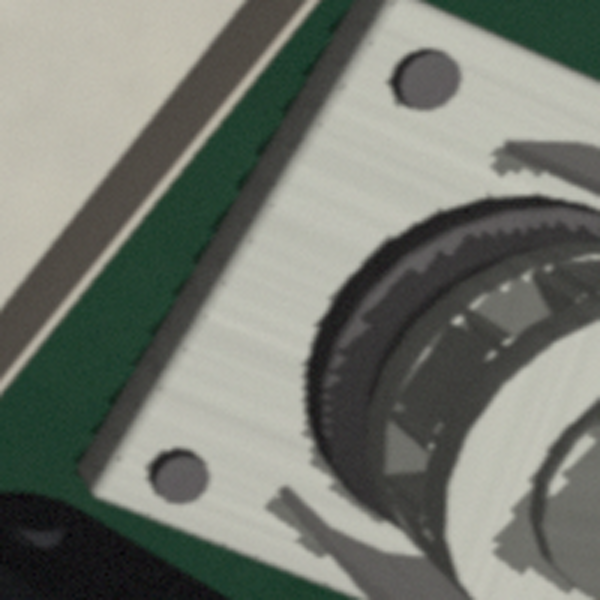

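The crop shows the collar's rim in the guard opening. Light patches at crop (405,450) and (520,305) flank a dark square (435,390), and I need to establish which are holes.

```bash
python3 - <<'E'
from h import *
z=np.load("w3.npz");K,E=z["K"],z["E"]; f=lambda u,v:(440+u/3,200+v/3)
c=lambda p:(np.round((proj(K,E,p)-[440,200])*3)).astype(int)
print("cornerL",ray(K,E,f(92,478),.012),"cornerfar",ray(K,E,f(395,0),.012))
print("screws",ray(K,E,f(428,78),.012),ray(K,E,f(180,475),.012))
def drawring(a,yaw,img):
    pass
y=.236
S=[ray(K,E,f(428,78),.012),ray(K,E,f(180,475),.012)]; m=(S[0]+S[1])/2; d=S[1]-S[0]; print("yaw from screws",np.arctan2(-d[0],d[1]),"sp",np.linalg.norm(d),m)
im=cv2.imread("pics/w3.png"); big=cv2.resize(im[200:400,440:640],(600,600),interpolation=cv2.INTER_CUBIC)
a=np.array([.578,-.092]);big0=big.copy()
for zz,r,col in[(.058,.036,(0,0,255)),(.032,.036,(0,255,0)),(.055,.046,(255,0,0)),(.012,.046,(255,0,255))]:
    for th in range(-80,81,2):
        t=y+np.pi+np.radians(th)
        if zz in(.055,.012) and abs(th)<60: continue
        cv2.circle(big,tuple(int(v) for v in c([*(a+r*np.array([np.cos(t),np.sin(t)])),zz])),2,col,-1)
for th in range(-60,61,10):
    t=y+np.pi+np.radians(th); p=c([*(a+.036*np.array([np.cos(t),np.sin(t)])),.045]); print(th,p)
cv2.imwrite("pics/w3d.png",cv2.resize(big,(600,600)))
E
```

```text
cornerL [ 0.53489855 -0.16283272  0.012     ] cornerfar [ 0.51233325 -0.05146544  0.012     ]
screws [ 0.52862288 -0.05855154  0.012     ] [ 0.5496648  -0.15125431  0.012     ]
yaw from screws -2.9183919578037623 sp 0.0950608588633078 [ 0.53914384 -0.10490293  0.012     ]
-60 [610 238]
-50 [573 246]
-40 [536 259]
-30 [502 277]
-20 [471 299]
-10 [445 325]
0 [423 353]
10 [406 383]
20 [396 414]
30 [392 445]
40 [393 474]
50 [401 502]
60 [414 527]
```

View pics/w3d.png

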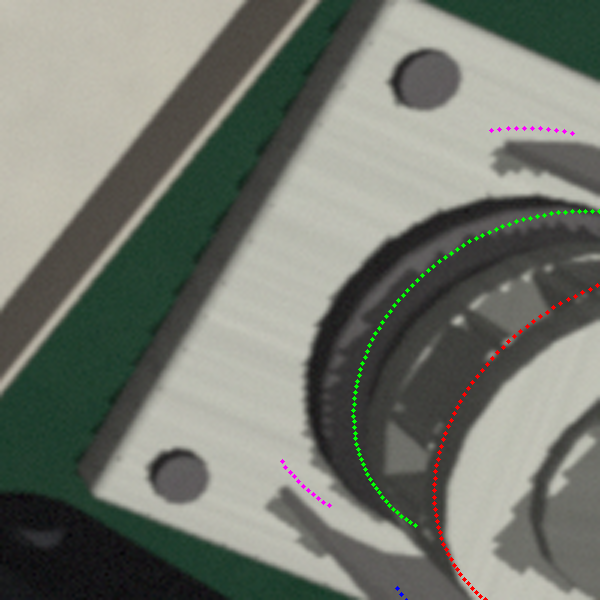

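```bash
python3 - <<'E'
from h import *
from scipy.optimize import least_squares
z=np.load("w3.npz");K,E=z["K"],z["E"]; f=lambda u,v:np.array((440+u/3,200+v/3))
loc=[((428,78),(-.03775*0,0,0))]
# unknown ax,ay,yaw ; obs: guard end outer corners at z .012, front-edge direction via screws (symmetric), front corners
def W(x,p): 
    c,s=np.cos(x[2]),np.sin(x[2]); return np.array([x[0]+c*p[0]-s*p[1],x[1]+s*p[0]+c*p[1],p[2]])
g=.0475
def res(x):
    r=[]
    for th,px in((60,(272,500)),(-60,(495,162))):
        t=np.radians(180+th); r+=list(proj(K,E,W(x,(g*np.cos(t),g*np.sin(t),.012)))-f(*px))
    sx=x[3]
    for sy,px in((.0475,(428,80)),(-.0475,(180,477))): r+=list(proj(K,E,W(x,(sx,sy,.012)))-f(*px))
    for sy,px in((.06,(399,-4)),(-.06,(95,495))): r+=list((proj(K,E,W(x,(x[4],sy,.012)))-f(*px)))
    return np.array(r)
s=least_squares(res,[.578,-.096,.223,-.04,-.05],loss="soft_l1"); x=s.x; print(x,np.round(s.fun,1)); np.save("jack.npy",x[:3])
im=cv2.imread("pics/w3.png")[245:375,560:640]; n=5
a=cv2.resize(im,None,fx=n,fy=n,interpolation=cv2.INTER_CUBIC); a=cv2.convertScaleAbs(a,alpha=1.5); b=a.copy()
for zz,r in((.058,.036),(.032,.036),(.045,.036)):
  for th in range(-80,81,10):
    t=np.radians(180+th); p=(proj(K,E,W(x,(r*np.cos(t),r*np.sin(t),zz)))-[560,245])*n
    cv2.circle(b,(int(p[0]),int(p[1])),3,(0,0,255) if th%30 else (0,255,0),-1)
    if zz==.045 and th%30==0: print(th,p)
o=np.hstack([a,b])[:600]; print(o.shape); cv2.imwrite("pics/w3e.png",o)
E
```

```text
[ 0.58242755 -0.09623367  0.21833856 -0.04378647 -0.05821572] [ 0.9 -4.3  0.2 -3.6 -0.1  1.2 -0.5  0.5  0.5 -0.1 -1.5  2.3]
-60 [419.82884705 225.03161457]
-30 [242.01496658 285.12831157]
0 [108.11347199 409.48100162]
30 [ 53.58571881 559.95769708]
60 [ 87.98171245 695.17644644]
(600, 800, 3)
```

View pics/w3e.png

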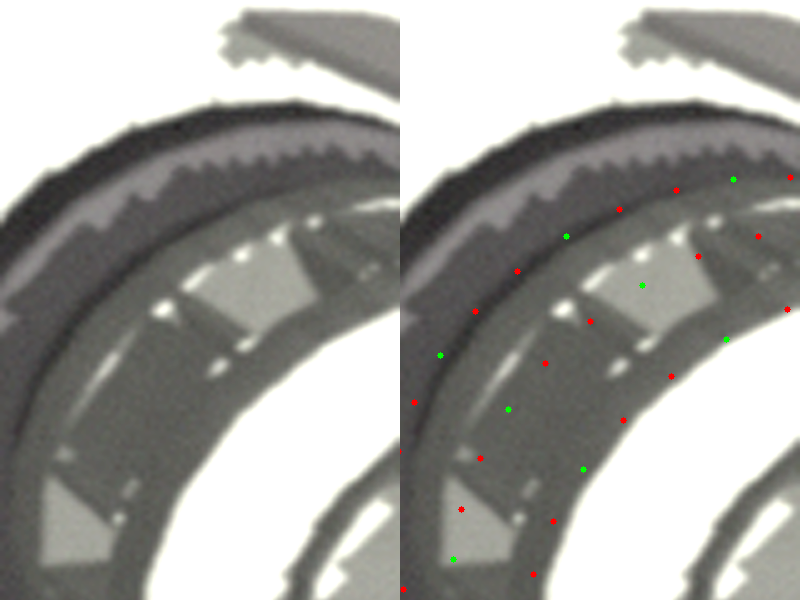

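The enlarged view shows two hole floors as light quads: one centred near (255,285) and one near (75,530) in the left panel. The dark land between them is the same shade as the rim.

```bash
python3 - <<'E'
from h import *
z=np.load("w3.npz");K,E=z["K"],z["E"]; x=np.load("jack.npy")
for ax in (x[:2],[.579,-.0955],):
  for (u,v),zz in [((183,292),.039),((283,237),.039),((45,475),.039),((42,565),.039),((165,308),.039),((215,365),.051),((245,345),.051),((318,300),.051),((130,490),.051),((118,520),.051),((110,560),.051),((370,270),.051)]:
    p=ray(K,E,(560+u/5,245+v/5),zz)[:2]-ax
    print((u,v),zz,"r",round(np.hypot(*p)*1000,1),"th",round((np.degrees(np.arctan2(p[1],p[0])-x[2]-np.pi)+180)%360-180,1))
rel((.44,-.125,.034),.22)
E
```

```text
(183, 292) 0.039 r 34.4 th -24.0
(283, 237) 0.039 r 34.7 th -43.3
(45, 475) 0.039 r 34.7 th 18.4
(42, 565) 0.039 r 34.0 th 37.8
(165, 308) 0.039 r 34.2 th -19.9
(215, 365) 0.051 r 35.1 th -16.6
(245, 345) 0.051 r 34.7 th -22.3
(318, 300) 0.051 r 34.8 th -36.0
(130, 490) 0.051 r 34.1 th 9.9
(118, 520) 0.051 r 34.0 th 16.0
(110, 560) 0.051 r 33.7 th 24.2
(370, 270) 0.051 r 35.8 th -45.1
(183, 292) 0.039 r 30.9 th -24.0
(283, 237) 0.039 r 31.4 th -45.4
(45, 475) 0.039 r 32.2 th 22.7
(42, 565) 0.039 r 32.5 th 43.3
(165, 308) 0.039 r 30.7 th -19.4
(215, 365) 0.051 r 31.7 th -15.7
(245, 345) 0.051 r 31.2 th -22.0
(318, 300) 0.051 r 31.4 th -37.2
(130, 490) 0.051 r 31.2 th 13.5
(118, 520) 0.051 r 31.5 th 20.2
(110, 560) 0.051 r 31.5 th 29.0
(370, 270) 0.051 r 32.5 th -47.3
shift [11.2 42.1 81.8] rotvec [ 7.000e-04 -7.000e-04  1.977e+00] t 9.2
```

```bash
python3 - <<'E'
from h import *
z=np.load("w3.npz");K,E=z["K"],z["E"]
im,K2,E2,d=cam("top")
f=lambda u,v:(440+u/3,200+v/3); g=lambda u,v:(170+u/2.6667,150+v/2.6667)
for h in(.0,.01,.015,.02,.025,.03,.04):
    A=ray(K,E,f(20,368),h)[:2];B=ray(K,E,f(305,8),h)[:2]
    C=ray(K2,E2,g(425,260),h)[:2];D=ray(K2,E2,g(710,238),h)[:2]
    n=np.array([-(D-C)[1],(D-C)[0]])/np.linalg.norm(D-C)
    print(h,np.round(A,3),np.round(B,3),"off mm",round((A-C)@n*1000,1),round((B-C)@n*1000,1),C.round(3),D.round(3))
rel((.4905,-.1727,.075),.69)
E
```

```text
0.0 [ 0.512 -0.155] [ 0.506 -0.061] off mm 8.8 7.4 [0.493 0.052] [ 0.506 -0.213]
0.01 [ 0.506 -0.153] [ 0.501 -0.062] off mm 5.0 3.6 [0.491 0.052] [ 0.504 -0.211]
0.015 [ 0.504 -0.151] [ 0.498 -0.063] off mm 3.1 1.7 [0.49  0.052] [ 0.503 -0.21 ]
0.02 [ 0.501 -0.15 ] [ 0.495 -0.064] off mm 1.1 -0.2 [0.49  0.052] [ 0.503 -0.209]
0.025 [ 0.498 -0.149] [ 0.492 -0.065] off mm -0.8 -2.0 [0.489 0.052] [ 0.502 -0.208]
0.03 [ 0.495 -0.148] [ 0.49  -0.065] off mm -2.7 -3.9 [0.488 0.052] [ 0.501 -0.207]
0.04 [ 0.489 -0.146] [ 0.484 -0.067] off mm -6.5 -7.7 [0.486 0.052] [ 0.499 -0.205]
shift [-56.9  55.3  40.8] rotvec [ 6.0000e-04 -3.0000e-04  1.5069e+00] t 9.25
```

```bash
python3 -m creep '[[0,[-6,6,0],[0,0,0.17]],[0,[-12,12,0],[0,0,0.34]],[0,[-18,18,0],[0,0,0.51]],[0,[-25,24,0],[0,0,0.68]],[0,[-32,30,5],[0,0,0.85]],[0,[-38,36,10],[0,0,1.02]],[0,[-44,42,15],[0,0,1.19]],[0,[-50,48,25],[0,0,1.36]],[0,[-57,55,35],[0,0,1.507]],[0,[-57,55,41],[0,0,1.507]]]'; python3 -c "
from h import *
print(st()['q'])
rel((.4905,-.1727,.0343),.69)
im,K,E,d=cam('wrist'); cv2.imwrite('pics/w4.png',im); np.savez('w4.npz',K=K,E=E)"
```

```text
time_s: 10.5
ee_pos: [0.4908, -0.1729, 0.0743]
orientation: [0.0, 0.941, 0.339, 0.0]
force: [1.0, -0.4, -1.5]
width: 0.151
grip_force: 60.2
[ 0.37061926  0.82891914 -0.19917917  2.00356948  0.43982552  0.34904176
 -1.0606807 ]
shift [-0.1 -0.4 40. ] rotvec [ 0.0006 -0.0008  0.0013] t 10.5
```

View pics/w4.png

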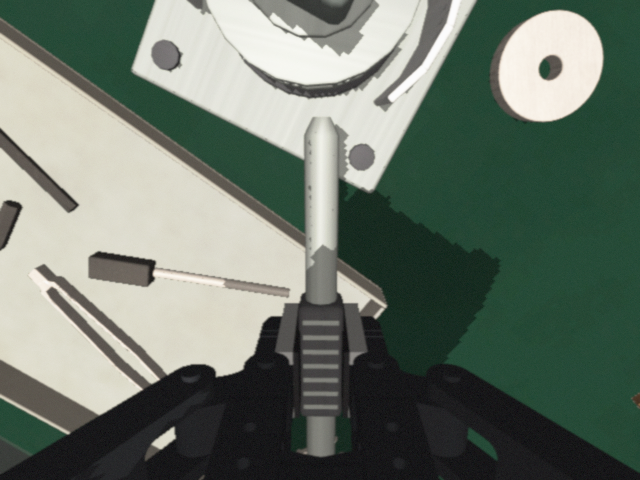

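The view shows the bar pointing at the collar with its tip at (320,117). The collar rim's front is near (318,88), the plate screws are at (165,55) and (361,157), and the guard end is at (388,101).

```bash
python3 - <<'E'
from h import *
from scipy.optimize import least_squares
z=np.load("w4.npz");K,E=z["K"],z["E"]; x=np.load("jack.npy")
a=ray(K,E,(165,55),.012);b=ray(K,E,(361,157),.012);print(a,b,np.linalg.norm(a-b),"yaw",np.arctan2(b[0]-a[0],a[1]-b[1]))
print("guard end top",ray(K,E,(388,101),.055),"tip",ray(K,E,(320,117),.085),"tip pred",np.array([.4908,-.1729])+.075*np.array([np.cos(.692),np.sin(.692)]))
# top disc edge of collar (light/dark boundary): scan dark->light per column
im=cv2.imread("pics/w4.png"); g=cv2.cvtColor(im,cv2.COLOR_BGR2GRAY).astype(int)
P=[]
for u in range(235,400,15):
    col=g[:112,u]; v=np.nonzero(col[:]<130)[0]
    # lowest bright->dark transition scanning downward from row 20
    for r in range(45,110):
        if g[r,u]>150 and g[r+3,u]<120: P.append((u,r+1.5)); break
print(P)
w=np.array([ray(K,E,p,.058)[:2] for p in P])
s=least_squares(lambda q:np.hypot(*(w-q[:2]).T)-q[2],[.583,-.096,.036],loss="soft_l1",f_scale=.001); print("circle",s.x, np.round(s.fun*1000,1))
s=least_squares(lambda q:np.hypot(*(w-q[:2]).T)-.0345,[.583,-.096],loss="soft_l1",f_scale=.001); print("circle r34.5",s.x, np.round(s.fun*1000,1))
E
```

```text
[ 0.52618654 -0.05844857  0.012     ] [ 0.54742489 -0.15136916  0.012     ] 0.09531686104024133 yaw 0.22470456893529164
guard end top [ 0.56788201 -0.14058518  0.055     ] tip [ 0.54879289 -0.12596675  0.085     ] tip pred [ 0.54854785 -0.12504412]
[(250, 62.5), (265, 72.5), (280, 78.5), (295, 85.5), (310, 83.5), (325, 82.5), (340, 80.5), (355, 74.5), (370, 66.5), (385, 54.5)]
circle [ 0.58262373 -0.09466355  0.03545653] [-0.1  0.  -0.1  0.9 -0.2 -0.3  0.  -0.1  0.   0.1]
circle r34.5 [ 0.58184958 -0.09537261] [ 0.   0.1 -0.1  0.8 -0.3 -0.4 -0.  -0.1  0.1  0.2]
```

```bash
python3 -c "
from h import *
rel((.582-.116*np.cos(.712),-.095-.116*np.sin(.712),.0343),.712)"; python3 -m creep '[[0,[1,0,8],[0,0,-0.02]],[0,[2,0,16],[0,0,-0.02]],[0,[3,0,24],[0,0,-0.02]],[0,[3,0,32],[0,0,-0.02]],[0,[3.3,0,38],[0,0,-0.02]],[0,[3.3,0,40],[0,0,-0.02]],[0,[3.3,0,40],[0,0,-0.02]],[0,[3.3,0,40],[0,0,-0.02]],[0,[3.3,0,40],[0,0,-0.02]],[0,[3.3,0,40],[0,0,-0.02]]]';python3 -c "
from h import *
s=st();print(s['force'],s['ft_torque'])
rel((.582-.09*np.cos(.712),-.095-.09*np.sin(.712),.0343),.712)"
```

```text
shift [ 4.9  1.4 39.4] rotvec [-0.0011  0.0007 -0.0195] t 10.55
time_s: 11.8
ee_pos: [0.4926, -0.1715, 0.0347]
orientation: [0.0, 0.938, 0.347, 0.0]
force: [0.5, -0.4, -1.2]
width: 0.15
grip_force: 60.2
[ 0.50165934 -0.35911546 -1.20856633] [ 0.04401945 -0.03256786 -0.06153635]
shift [27.7  0.5  0.5] rotvec [ 0.0003 -0.0001 -0.0033] t 11.8
```

```bash
python3 -m creep '[[0,[3,0.3,0.3],[0,0,0]],[0,[6,0.5,0.5],[0,0,0]],[0,[8,0.5,0.5],[0,0,0]],[0,[9,0.5,0.5],[0,0,0]],[0,[10,0.5,0.5],[0,0,0]],[0,[11,0.5,0.5],[0,0,0]],[0,[12,0.5,0.5],[0,0,0]],[0,[13,0.5,0.5],[0,0,0]],[0,[14,0.5,0.5],[0,0,0]],[0,[15,0.5,0.5],[0,0,0]]]';python3 -c "
from h import *
s=st();print(s['force'],s['ft_torque'],Rm(s).T@s['force'])
rel((.582-.09*np.cos(.712),-.095-.09*np.sin(.712),.0343),.712)"
```

```text
time_s: 13.05
ee_pos: [0.5043, -0.1619, 0.0341]
orientation: [0.0, 0.938, 0.347, 0.0]
force: [0.2, -0.3, -1.8]
width: 0.153
grip_force: 60.2
[ 0.16079319 -0.31381277 -1.7741457 ] [-8.38191385e-03 -5.96369020e-02  4.19875923e-05] [-0.08221199  0.3428221   1.77415897]
shift [12.6  0.1 -0.2] rotvec [ 0.      0.     -0.0032] t 13.05
```

```bash
python3 -m creep '[[0,[2,0,0],[0,0,0]],[0,[4,0,0],[0,0,0]],[0,[6,0,0],[0,0,0]],[0,[8,0,0],[0,0,0]],[0,[9,0,0],[0,0,0]],[0,[10,0,0],[0,0,0]],[0,[11,0,0],[0,0,0]],[0,[11.5,0,0],[0,0,0]],[0,[12,0,0],[0,0,0]],[0,[12,0,0],[0,0,0]]]';cat >> h.py <<'E'
A=np.array([.582,-.095])
def tq(a=A):
    s=st(); F=s['force'];r=np.array(s['ee_pos'])[:2]-a; 
    psi=2*np.arctan2(s['orientation'][2],s['orientation'][1]); pol=np.arctan2(-r[1],-r[0])
    print("F tool",np.round(Rm(s).T@F,2),"R",round(np.hypot(*r)*1000,1),"polar",round(pol,3),"yaw",round(psi,3),"th deg",round(np.degrees(pol-.223),1),"| Mz from F",round(r[0]*F[1]-r[1]*F[0],3),"ft_z",round(s['ft_torque'][2],3),"t",s["time_s"])
E
python3 -c "
from h import *
tq()"
```

```text
time_s: 14.3
ee_pos: [0.5134, -0.1542, 0.0341]
orientation: [0.0, 0.938, 0.347, 0.0]
force: [-0.1, -0.5, -2.0]
width: 0.151
grip_force: 60.2
F tool [-0.34  0.3   2.  ] R 90.6 polar 0.711 yaw 0.709 th deg 28.0 | Mz from F 0.027 ft_z 0.002 t 14.3
```

```bash
python3 -m creep '[[0,[0.2,-6.3,0],[0,0,0.07]],[0,[0.9,-12.6,0],[0,0,0.14]],[0,[2,-18.9,0],[0,0,0.21]],[0,[3.5,-25,0],[0,0,0.28]],[0,[5.5,-31.1,0],[0,0,0.35]],[0,[7.9,-36.9,0],[0,0,0.42]],[0,[10.7,-42.6,0],[0,0,0.49]],[0,[13.8,-48.1,0],[0,0,0.56]],[0,[17.4,-53.4,0],[0,0,0.63]],[0,[21.3,-58.4,0],[0,0,0.70]]]'; python3 -c "
from h import *
tq()"
```

```text
time_s: 15.55
ee_pos: [0.4909, -0.1001, 0.0343]
orientation: [0.002, 1.0, 0.0, -0.0]
force: [-1.0, -7.9, -1.8]
width: 0.15
grip_force: 60.3
F tool [-1.04  7.91  1.87] R 91.3 polar 0.056 yaw 0.0 th deg -9.6 | Mz from F 0.717 ft_z -0.345 t 15.55
```

```bash
python3 -m creep '[[0,[0.2,-6.2,0],[0,0,0.068]],[0,[0.8,-12.3,0],[0,0,0.136]],[0,[1.9,-18.4,0],[0,0,0.204]],[0,[3.3,-24.4,0],[0,0,0.272]],[0,[5.2,-30.2,0],[0,0,0.34]],[0,[7.4,-35.9,0],[0,0,0.408]],[0,[10,-41.5,0],[0,0,0.476]],[0,[13,-46.9,0],[0,0,0.544]],[0,[16.9,-52.6,0],[0,0,0.62]],[0,[16.9,-52.6,0],[0,0,0.62]]]'; python3 -c "
from h import *
tq()"
```

```text
time_s: 16.8
ee_pos: [0.5044, -0.0458, 0.0339]
orientation: [0.002, 0.953, -0.303, -0.003]
force: [-5.0, -4.9, -0.1]
width: 0.15
grip_force: 60.6
F tool [-1.26  6.94  0.14] R 91.9 polar -0.566 yaw -0.616 th deg -45.2 | Mz from F 0.631 ft_z -0.343 t 16.8
```

```bash
python3 -m creep '[[0,[0,1.5,0],[0,0,-0.02]],[0,[0.1,3,0],[0,0,-0.04]],[0,[0.2,4.5,0],[0,0,-0.055]],[0,[0.2,6.3,0],[0,0,-0.07]],[0,[0.2,6.3,0],[0,0,-0.07]],[0,[0.2,6.3,0],[0,0,-0.07]],[0,[0.2,6.3,0],[0,0,-0.07]],[0,[0.2,6.3,0],[0,0,-0.07]],[0,[0.2,6.3,0],[0,0,-0.07]],[0,[0.2,6.3,0],[0,0,-0.07]]]'; python3 -c "
from h import *
tq()"
```

```text
time_s: 18.05
ee_pos: [0.5023, -0.0498, 0.0339]
orientation: [0.001, 0.963, -0.268, -0.002]
force: [-4.7, -3.4, -0.1]
width: 0.152
grip_force: 60.5
F tool [-2.23  5.37  0.17] R 91.6 polar -0.516 yaw -0.543 th deg -42.4 | Mz from F 0.486 ft_z -0.294 t 18.05
```

```bash
python3 - <<'E'
from h import *
im,K,E,d=cam("wrist"); cv2.imwrite("pics/w5.png",im)
b=bot.trace("bar","wrist"); m=b[0]["pixels"]; print(b[0]["p"],b[0]["pixel"])
for r in range(100,330,15):
    c=np.nonzero(m[r])[0]
    if len(c): print(r,c.min(),c.max(),(c.min()+c.max())/2)
# w4 reference using brightness profile edges vs now
for n in("w4","w5"):
    g=cv2.GaussianBlur(cv2.cvtColor(cv2.imread(f"pics/{n}.png"),cv2.COLOR_BGR2GRAY),(3,3),0).astype(int)
    print(n,[ (r,g[r,290:352:3].tolist()) for r in (150,230,280)])
E
```

```text
0.83 [322.2, 325.7]
190 327 340 333.5
205 305 339 322.0
220 305 339 322.0
235 306 338 322.0
250 306 338 322.0
265 306 337 321.5
280 305 337 321.0
295 301 341 321.0
310 299 344 321.5
325 299 343 321.0
w4 [(150, [204, 221, 228, 228, 218, 136, 155, 177, 208, 225, 238, 233, 222, 208, 187, 161, 119, 133, 137, 204, 153]), (230, [87, 88, 100, 88, 65, 100, 155, 187, 208, 225, 235, 227, 215, 199, 178, 145, 62, 35, 37, 35, 37]), (280, [217, 217, 216, 216, 216, 151, 98, 113, 119, 127, 130, 127, 123, 120, 112, 105, 204, 215, 202, 208, 177])]
w5 [(150, [203, 206, 207, 207, 208, 207, 206, 205, 207, 207, 207, 200, 191, 183, 175, 165, 156, 148, 137, 112, 133]), (230, [134, 134, 134, 134, 133, 122, 94, 106, 121, 124, 132, 134, 131, 129, 124, 115, 105, 129, 133, 131, 131]), (280, [37, 43, 89, 124, 133, 124, 95, 109, 122, 125, 133, 132, 129, 126, 121, 110, 65, 37, 38, 36, 37])]
```

```bash
python3 -m creep '[[0,[0,1.5,0],[0,0,-0.02]],[0,[0.1,3,0],[0,0,-0.04]],[0,[0.1,4.5,0],[0,0,-0.05]],[0,[0.1,4.5,0],[0,0,-0.05]],[0,[0.1,4.5,0],[0,0,-0.05]],[0,[0.1,4.5,0],[0,0,-0.05]],[0,[0.1,4.5,0],[0,0,-0.05]],[0,[0.1,4.5,0],[0,0,-0.05]],[0,[0.1,4.5,0],[0,0,-0.05]],[0,[0.1,4.5,0],[0,0,-0.05]]]'; python3 -c "
from h import *
tq()"
```

```text
time_s: 19.4
ee_pos: [0.5014, -0.0527, 0.034]
orientation: [0.0, 0.97, -0.244, -0.001]
force: [-4.4, -3.4, -1.4]
width: 0.15
grip_force: 60.3
F tool [-2.27  5.09  1.41] R 91.0 polar -0.483 yaw -0.492 th deg -40.4 | Mz from F 0.462 ft_z -0.288 t 19.4
```

```bash
python3 -m creep '[[0,[0,1.5,0],[0,0,-0.02]],[0,[0.1,3,0],[0,0,-0.04]],[0,[0.2,5.4,0],[0,0,-0.06]],[0,[0.2,5.4,0],[0,0,-0.06]],[0,[0.2,5.4,0],[0,0,-0.06]],[0,[0.2,5.4,0],[0,0,-0.06]],[0,[0.2,5.4,0],[0,0,-0.06]],[0,[0.2,5.4,0],[0,0,-0.06]],[0,[0.2,5.4,0],[0,0,-0.06]],[0,[0.2,5.4,0],[0,0,-0.06]]]'; python3 -c "
from h import *
tq()"
```

```text
time_s: 20.65
ee_pos: [0.4999, -0.057, 0.0341]
orientation: [-0.0, 0.977, -0.214, -0.0]
force: [-0.1, 0.6, -1.3]
width: 0.152
grip_force: 60.2
F tool [-0.35 -0.5   1.28] R 90.5 polar -0.434 yaw -0.431 th deg -37.6 | Mz from F -0.046 ft_z -0.001 t 20.65
```

```bash
python3 -m creep '[[0,[-10,0,0],[0,0,0]],[0,[-20,0,0],[0,0,0]],[0,[-28,0,-4],[0,0,0]],[0,[-26.7,17.7,-6],[0,0,-0.15]],[0,[-22.7,35,-6],[0,0,-0.3]],[0,[-16.2,51.5,-6],[0,0,-0.45]],[0,[-7.3,66.9,-6],[0,0,-0.6]],[0,[3.8,80.8,-6],[0,0,-0.75]],[0,[16.8,92.8,-6],[0,0,-0.9]],[0,[30.5,102.2,-4],[0,0,-1.04]]]'; python3 -c "
from h import *
tq();rel((*(A-.116*np.array([np.cos(.605),np.sin(.605)])),.0343),.605)"
```

```text
time_s: 21.9
ee_pos: [0.4844, -0.1634, 0.0384]
orientation: [0.0, 0.953, 0.302, -0.0]
force: [0.2, -0.3, -1.5]
width: 0.149
grip_force: 60.2
F tool [-0.    0.4   1.47] R 119.1 polar 0.611 yaw 0.613 th deg 22.2 | Mz from F 0.048 ft_z -0.007 t 21.9
shift [ 3.1 -0.7  4.1] rotvec [0.     0.0005 0.0083] t 21.9
```

```bash
python3 -m creep '[[0,[1,-0.5,2],[0,0,0.005]],[0,[3,-0.5,4],[0,0,0.005]],[0,[5,-0.5,4],[0,0,0.005]],[0,[7,-0.5,4],[0,0,0.005]],[0,[9,-0.5,4],[0,0,0.005]],[0,[11,-0.5,4],[0,0,0.005]],[0,[13,-0.5,4],[0,0,0.005]],[0,[15,-0.5,4],[0,0,0.005]],[0,[17,-0.5,4],[0,0,0.005]],[0,[17,-0.5,4],[0,0,0.005]]]'; python3 -c "
from h import *
tq()"
```

```text
time_s: 23.15
ee_pos: [0.4988, -0.1527, 0.0341]
orientation: [0.0, 0.955, 0.297, 0.0]
force: [0.8, -0.5, -1.6]
width: 0.148
grip_force: 60.2
F tool [0.4  0.87 1.64] R 101.2 polar 0.606 yaw 0.604 th deg 22.0 | Mz from F 0.088 ft_z 0.006 t 23.15
```

```bash
python3 -m creep '[[0,[4,0,0],[0,0,0]],[0,[8,0,0],[0,0,0]],[0,[11,0,0],[0,0,0]],[0,[11.2,-6.3,0],[0,0,0.07]],[0,[11.9,-12.6,0],[0,0,0.14]],[0,[13,-18.8,0],[0,0,0.21]],[0,[14.5,-25,0],[0,0,0.28]],[0,[16.5,-31,0],[0,0,0.35]],[0,[18.9,-36.8,0],[0,0,0.42]],[0,[21.6,-42.5,0],[0,0,0.49]]]'; python3 -c "
from h import *
tq()"
```

```text
time_s: 24.4
ee_pos: [0.493, -0.109, 0.0344]
orientation: [0.002, 0.999, 0.053, 0.001]
force: [1.0, -7.8, -2.3]
width: 0.152
grip_force: 60.2
F tool [0.17 7.9  2.36] R 90.1 polar 0.156 yaw 0.106 th deg -3.9 | Mz from F 0.712 ft_z -0.336 t 24.4
```

```bash
python3 -m creep '[[0,[0.1,-4,0],[0,0,0.045]],[0,[0.4,-8.1,0],[0,0,0.09]],[0,[0.8,-12.1,0],[0,0,0.135]],[0,[1.5,-16.2,0],[0,0,0.18]],[0,[2.3,-20.1,0],[0,0,0.225]],[0,[3.3,-24,0],[0,0,0.27]],[0,[4.5,-28,0],[0,0,0.315]],[0,[5.3,-30.3,0],[0,0,0.342]],[0,[5.8,-31.9,0],[0,0,0.361]],[0,[5.8,-31.9,0],[0,0,0.361]]]'; python3 -c "
from h import *
tq()"
```

```text
time_s: 25.65
ee_pos: [0.4935, -0.0765, 0.0342]
orientation: [0.002, 0.992, -0.126, -0.0]
force: [-1.7, -6.3, -1.1]
width: 0.152
grip_force: 60.4
F tool [-0.1   6.53  1.09] R 90.4 polar -0.207 yaw -0.252 th deg -24.6 | Mz from F 0.59 ft_z -0.274 t 25.65
```

```bash
python3 -m creep '[[0,[0.1,-1.8,0],[0,0,0.02]],[0,[0.1,-3.6,0],[0,0,0.04]],[0,[0.2,-5.4,0],[0,0,0.06]],[0,[0.3,-7.2,0],[0,0,0.08]],[0,[0.5,-9,0],[0,0,0.1]],[0,[0.6,-10.8,0],[0,0,0.12]],[0,[0.9,-12.6,0],[0,0,0.14]],[0,[0.9,-12.6,0],[0,0,0.14]],[0,[0.9,-12.6,0],[0,0,0.14]],[0,[0.9,-12.6,0],[0,0,0.14]]]'; python3 -c "
from h import *
tq()"
```

```text
time_s: 26.9
ee_pos: [0.4965, -0.0654, 0.0341]
orientation: [0.003, 0.981, -0.195, -0.001]
force: [-2.9, -9.0, -0.7]
width: 0.151
grip_force: 60.5
F tool [0.75 9.43 0.71] R 90.5 polar -0.333 yaw -0.393 th deg -31.9 | Mz from F 0.856 ft_z -0.333 t 26.9
```

```bash
python3 -m creep '[[0,[0.1,-1.8,0],[0,0,0.02]],[0,[0.1,-3.6,0],[0,0,0.04]],[0,[0.2,-5.4,0],[0,0,0.06]],[0,[0.3,-7.2,0],[0,0,0.08]],[0,[0.5,-9,0],[0,0,0.1]],[0,[0.5,-9,0],[0,0,0.1]],[0,[0.5,-9,0],[0,0,0.1]],[0,[0.5,-9,0],[0,0,0.1]],[0,[0.5,-9,0],[0,0,0.1]],[0,[0.5,-9,0],[0,0,0.1]]]'; python3 -c "
from h import *
tq()"
```

```text
time_s: 28.15
ee_pos: [0.4996, -0.0577, 0.0341]
orientation: [0.003, 0.97, -0.244, -0.001]
force: [-4.4, -8.9, 0.6]
width: 0.156
grip_force: 60.6
F tool [ 0.36  9.89 -0.56] R 90.5 polar -0.425 yaw -0.494 th deg -37.1 | Mz from F 0.894 ft_z -0.294 t 28.15
```

```bash
python3 -m creep '[[0,[0,-0.5,0],[0,0,0.006]],[0,[0,-1.1,0],[0,0,0.012]],[0,[0.1,-1.6,0],[0,0,0.018]],[0,[0.1,-2.2,0],[0,0,0.024]],[0,[0.1,-2.7,0],[0,0,0.03]],[0,[0.1,-3.2,0],[0,0,0.036]],[0,[0.1,-3.8,0],[0,0,0.042]],[0,[0.1,-4.3,0],[0,0,0.048]],[0,[0.2,-4.9,0],[0,0,0.054]],[0,[0.2,-5.4,0],[0,0,0.06]]]'; python3 -c "
from h import *
tq()"
```

```text
time_s: 29.4
ee_pos: [0.5017, -0.0533, 0.0341]
orientation: [0.003, 0.962, -0.273, -0.002]
force: [-4.8, -9.5, 1.1]
width: 0.152
grip_force: 60.6
F tool [ 0.9 10.6 -1. ] R 90.5 polar -0.479 yaw -0.554 th deg -40.2 | Mz from F 0.962 ft_z -0.307 t 29.4
```

```bash
python3 -m creep '[[0,[0,-0.7,0],[0,0,0.008]],[0,[0,-1.4,0],[0,0,0.016]],[0,[0.1,-2.2,0],[0,0,0.024]],[0,[0.1,-2.9,0],[0,0,0.032]],[0,[0.1,-3.6,0],[0,0,0.04]],[0,[0.1,-4.3,0],[0,0,0.048]],[0,[0.1,-5,0],[0,0,0.056]],[0,[0.2,-5.8,0],[0,0,0.064]],[0,[0.2,-6.5,0],[0,0,0.072]],[0,[0.3,-7.2,0],[0,0,0.08]]]'; python3 -c "
from h import *
tq()"
```

```text
time_s: 30.65
ee_pos: [0.5049, -0.0475, 0.034]
orientation: [0.004, 0.95, -0.312, -0.002]
force: [-5.9, -9.5, 1.2]
width: 0.153
grip_force: 60.7
F tool [ 0.86 11.23 -1.11] R 90.5 polar -0.552 yaw -0.634 th deg -44.4 | Mz from F 1.018 ft_z -0.231 t 30.65
```

```bash
python3 -m creep '[[0,[0.1,2.7,0],[0,0,-0.03]],[0,[0.2,5.4,0],[0,0,-0.06]],[0,[0.4,8.1,0],[0,0,-0.09]],[0,[0.6,10.4,0],[0,0,-0.115]],[0,[0.7,11.3,0],[0,0,-0.125]],[0,[0.8,12.2,0],[0,0,-0.135]],[0,[0.9,12.6,0],[0,0,-0.14]],[0,[0.9,12.6,0],[0,0,-0.14]],[0,[0.9,12.6,0],[0,0,-0.14]],[0,[0.9,12.6,0],[0,0,-0.14]]]'; python3 -c "
from h import *
tq()"
```

```text
time_s: 31.9
ee_pos: [0.5003, -0.0556, 0.0341]
orientation: [0.002, 0.97, -0.243, -0.001]
force: [-3.0, -4.7, -0.1]
width: 0.151
grip_force: 60.6
F tool [-0.44  5.54  0.09] R 90.7 polar -0.45 yaw -0.491 th deg -38.6 | Mz from F 0.5 ft_z -0.298 t 31.9
```

```bash
python3 -m creep '[[0,[0,0.9,0],[0,0,-0.01]],[0,[0,1.8,0],[0,0,-0.02]],[0,[0.1,2.7,0],[0,0,-0.03]],[0,[0.1,3.6,0],[0,0,-0.04]],[0,[0.1,4.5,0],[0,0,-0.05]],[0,[0.2,5.4,0],[0,0,-0.06]],[0,[0.2,6.3,0],[0,0,-0.07]],[0,[0.2,6.3,0],[0,0,-0.07]],[0,[0.2,6.3,0],[0,0,-0.07]],[0,[0.2,6.3,0],[0,0,-0.07]]]'; python3 -c "
from h import *
tq()"
```

```text
time_s: 33.15
ee_pos: [0.4988, -0.0596, 0.0341]
orientation: [0.001, 0.978, -0.208, -0.0]
force: [-1.8, -4.8, 0.2]
width: 0.154
grip_force: 60.5
F tool [ 0.31  5.13 -0.21] R 90.4 polar -0.403 yaw -0.419 th deg -35.8 | Mz from F 0.465 ft_z -0.262 t 33.15
```

```bash
python3 -m creep '[[0,[0,1.8,0],[0,0,-0.02]],[0,[0.1,3.6,0],[0,0,-0.04]],[0,[0.1,3.6,0],[0,0,-0.04]],[0,[-6,3.8,0],[0,0,-0.04]],[0,[-12,4.1,0],[0,0,-0.04]],[0,[-18,4.3,0],[0,0,-0.04]],[0,[-26,4.6,0],[0,0,-0.04]],[0,[-34,5,0],[0,0,-0.04]],[0,[-44,5.3,-5],[0,0,-0.04]],[0,[-50,5.6,-30],[0,0,-0.04]]]'; python3 -c "
from h import *
tq(); s=st(); print(s['width'])
rel((.4569,.1854,.10),-.315)
im,K,E,d=cam('scene'); cv2.imwrite('pics/s2.png',im)
im,K,E,d=cam('wrist'); cv2.imwrite('pics/w6.png',im)
m=bot.trace('bar','wrist')[0]['pixels']
for r in range(100,330,25):
    c=np.nonzero(m[r])[0]
    if len(c): print(r,c.min(),c.max())
ys=np.nonzero(m)[0];print('tip row',ys.min())"
```

```text
time_s: 34.4
ee_pos: [0.4495, -0.0428, 0.0637]
orientation: [0.0, 0.982, -0.187, -0.002]
force: [0.4, -0.3, -1.8]
width: 0.151
grip_force: 60.1
F tool [0.54 0.13 1.82] R 142.4 polar -0.375 yaw -0.376 th deg -34.3 | Mz from F 0.019 ft_z -0.028 t 34.4
0.15064680337076627
shift [ -77.1 -214.9  -36.1] rotvec [ 0.0006  0.0035 -0.0613] t 34.4
125 308 334
150 304 338
175 304 338
200 305 337
225 305 337
250 305 337
275 305 336
300 300 342
325 298 343
tip row 117
```

```bash
python3 -m creep '[[0,[-8,-20,-20],[0,0,-0.01]],[0,[-18,-48,-36],[0,0,-0.02]],[0,[-28,-76,-36],[0,0,-0.03]],[0,[-38,-104,-36],[0,0,-0.04]],[0,[-48,-132,-36],[0,0,-0.05]],[0,[-58,-160,-36],[0,0,-0.06]],[0,[-68,-190,-36],[0,0,-0.06]],[0,[-77,-215,-36],[0,0,-0.06]],[0,[-77,-215,-36],[0,0,-0.061]],[0,[-77,-215,-36],[0,0,-0.061]]]'; python3 -c "
from h import *
rel((.4569,.1854,.06),-.315); rel((.4569,.1854,.0188),-.315)"
```

```text
time_s: 35.8
ee_pos: [0.4587, 0.1836, 0.0996]
orientation: [0.001, 0.987, -0.158, -0.0]
force: [-0.5, -0.1, -1.2]
width: 0.154
grip_force: 60.2
shift [-2.2 -1.2 39.6] rotvec [ 0.0015  0.0003 -0.0018] t 35.8
shift [-2.2 -1.3 80.8] rotvec [ 0.0015  0.0003 -0.0018] t 35.8
```

```bash
python3 -m creep '[[0,[-2,-1.2,8],[0,0,0]],[0,[-2,-1.2,20],[0,0,0]],[0,[-2,-1.2,32],[0,0,0]],[0,[-2,-1.2,44],[0,0,0]],[0,[-2,-1.2,54],[0,0,0]],[0,[-2,-1.2,62],[0,0,0]],[0,[-2,-1.2,68],[0,0,0]],[0,[-2,-1.2,70],[0,0,0]],[0,[-2,-1.2,70],[0,0,0]],[0,[-2,-1.2,70],[0,0,0]]]'; python3 -c "
from h import *
rel((.4569,.1854,.0183),-.315)"
```

```text
time_s: 37.05
ee_pos: [0.4577, 0.1865, 0.0304]
orientation: [-0.0, 0.988, -0.157, 0.0]
force: [0.1, -0.4, -0.7]
width: 0.147
grip_force: 60.2
shift [-0.4  1.3 12.1] rotvec [-0.0003 -0.0005 -0.0011] t 37.05
```

Lower, then open to a modest width so the fingers stay well inside the gap, and rise.

```bash
python3 -m creep '[[0,[-0.4,1.3,4],[0,0,0]],[0,[-0.4,1.3,8],[0,0,0]],[0,[-0.4,1.3,10],[0,0,0]],[0,[-0.4,1.3,11.5],[0,0,0]],[0,[-0.4,1.3,12],[0,0,0]],[0,[-0.4,1.3,12],[0,0,0]],[20,[-0.4,1.3,12],[0,0,0]],[30,[-0.4,1.3,12],[0,0,0]],[45,[-0.4,1.3,12],[0,0,0]],[45,[-0.4,1.3,12],[0,0,0]]]'; python3 -m creep '[[50,[-0.0,0,-5],[0,0,0]],[50,[0,0,-20],[0,0,0]],[50,[0,0,-50],[0,0,0]],[50,[0,0,-90],[0,0,0]],[50,[0,0,-130],[0,0,0]],[50,[0,0,-140],[0,0,0]],[50,[0,0,-140],[0,0,0]],[50,[0,0,-140],[0,0,0]],[50,[0,0,-140],[0,0,0]],[50,[0,0,-140],[0,0,0]]]'; python3 - <<'E'
from h import *
im,K,E,d=cam("wrist"); cv2.imwrite("pics/w7.png",im)
b=bot.trace("bar","wrist")
for x in b[:2]:
    m=x["pixels"]; print(x["p"],x["pixel"])
    ys,xs=np.nonzero(m); P=np.array([ray(K,E,(u,v),.029) for u,v in zip(xs,ys)])[:,:2]
    c=P.mean(0); w,V=np.linalg.eigh(np.cov((P-c).T)); v=V[:,1]; v*=np.sign(v[0]); t=(P-c)@v
    print("mid",c+v*(t.max()+t.min())/2,"len",np.ptp(t),"yaw",np.arctan2(v[1],v[0]))
a=cv2.imread("pics/w7.png"); cv2.imwrite("pics/w7s.png",a)
E
```

```text
time_s: 38.3
ee_pos: [0.4567, 0.1853, 0.018]
orientation: [0.0, 0.988, -0.157, 0.0]
force: [0.1, -0.8, -0.7]
width: 0.526
grip_force: 0.0
time_s: 39.55
ee_pos: [0.4563, 0.1851, 0.1573]
orientation: [0.0, 0.988, -0.157, -0.001]
force: [0.4, -0.0, -0.7]
width: 0.584
grip_force: 0.0
0.96 [119.4, 298.6]
mid [0.45755516 0.32784525] len 0.13039150314444536 yaw -0.17421035938462287
0.72 [317.9, 227.1]
mid [0.45678147 0.18516287] len 0.15155854454224504 yaw -0.31774895958598504
```

View pics/w7s.png

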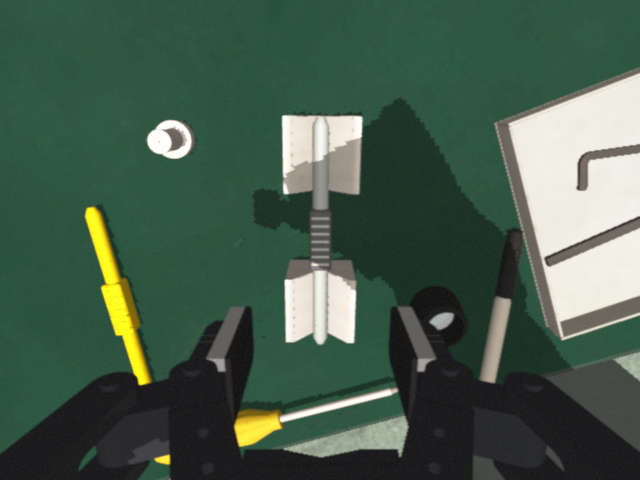

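The bar lies back in both V-blocks, from (320,117) to (320,343), at its original position, and the small things around it are undisturbed.

```bash
python3 -c "
from station import bot
print(bot.hand_in())"
```

```text
the job is handed in; nothing more can be done
None
```

The jack was run up to about 0.79 N m on the collar (measured while still turning, two strokes), the bar was drawn out and is back in its V-blocks where it started; the job was handed in at about 40 s, with no verdict returned.

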